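# Walk the stone drum into its bay

## Robot

A 6-joint arm with a two-finger parallel gripper is mounted at the origin on a cart in front of the work surface, level with it; the furniture and walls round the work are solid. World frame = base frame: x ahead of the robot, y to its left, z up, the work surface at z = 0. Lengths are in mm, angles in rad, forces in N, time in s.
With the tool pointing down it reaches from about 425 to 925 mm from the base axis. Payload 12.5 kg.
Tool frame: the origin (TCP) lies midway between the tips of the shut fingers; the grasp point (between the pads) lies 19 mm behind it; z points along the fingers, y is the direction in which the jaws open and shut (so a half turn about z gives the same grasp; the last joint's range is limited). The gripper opens to 85 mm and grips with 20 to 120 N. Pads are 22 mm wide; open, the fingers measure 114 mm over their backs; the gripper's body (76 mm by 85 mm) begins 54 mm behind the grasp point. The pads swing forward as they close: fully open they stand 13 mm farther back than shut.
Start: joints at [-1.221, 0.491, 1.559, -0, 1.092, -0.106], TCP at [275.137, -561.199, 231.327] pointing down, gripper open.
Joint ranges: [-3.1, 3.1], [-0.84, 2.19], [0.05, 2.79], [-1.13, 4.28], [0.06, 2.93], [-2.69, 2.69]. Speed limits (rad/s): [2.22, 2.22, 2.79, 3.14, 3.14, 3.14].

## Interface

Orientations are given as a unit quaternion [w, x, y, z].
In Python, from plant import goto, line_to, set_joints, grip, wait, inverse_kinematics, get_state, snapshot, camera_model, IKError, sign_off gives the robot as it stands. Calls block until the motion is done:
- goto(position, orientation): joint-space move of the TCP to a pose.
- line_to(position, rot=None, feed=150): straight line of the TCP; rot=None keeps the orientation; feed is the mean speed in mm/s.
- set_joints(angles): joint-space move.
- grip(opening, f_grip=None): opening from 0.0 (shut) to 1.0 (fully open); f_grip is the grip in N (None keeps the last); returns when the fingers have stopped.
- wait(seconds).
- inverse_kinematics(position, orientation): joint angles nearest the present ones, or None.
- get_state(): the state.
- snapshot(name): name is "side" or "top"; returns the picture (400x640x3 uint8, red, green, blue); there is no depth.
- camera_model(name): a dict with "fx", "fy", "cx", "cy" (pixels), "origin" and "orientation" of the camera in the world. Camera axes: x right, y down, z forward; pixel columns grow to the right and rows downward; lengths in mm; the calibration is good to about 2 mm. A picture is of the moment at which its call begins. camera_model takes no time and is no camera call.
A pose or a line that the arm cannot do raises IKError and nothing moves.
- sign_off(): hands the job in, once; it reports no verdict.
The state is a dict: "clock": time; "q": joint angles; "joint_velocities": joint speeds; "joint_torque": joint torques, N m; "position": TCP position; "orientation": TCP orientation; "wrist_force": force on the tool from outside, world axes, zero at the start; "ft_torque": the same for the moment, N m; "finger_gap": opening from 0.0 (shut) to 1.0 (fully open).
Only numpy, scipy, OpenCV 4.12 (cv2) and the standard library are available. Lean on these libraries where they do the work, as an engineer would, in place of code of your own. Each camera call takes 0.05 s, during which the arm holds its last target.

## Task

Take the white powder bottle out of the drum's railed bay and stand it upright on the free part of the steel tray. Then walk the heavy drum by its handle into the bay on its bottom rim, never lifting it clear of the bench: tip it well over (25 degrees, say) onto its left foot, swing the raised right side forward while that foot stays where it stands and set it down, then tip it as far onto the right foot and swing the left side, then the left foot again, and so on in turn. Leave the drum standing flat well inside the bay, and leave the two plaster casts where they are.

Things in the scene. Friction and masses are not known exactly. Their poses are not given: they have to be found in the camera images.
- drum: heavy round tub of die stone, up to 1 kg: bottom rim radius 53.5 mm, lid radius 56 mm, lid top 85 mm up; centre of mass about 45 mm up its axis. Origin: centre of its underside; z up its axis, x its front (toward the bay), y its left. It starts before the bay's opening, its centre about 120 mm from the bay's, turned up to 0.3 rad clockwise (from above) of the bay's x
- handle_mid (a point): middle of the drum's rigid steel strap handle, on the axis, 110 mm above the underside: a bar 64 mm long along the drum's x, 14 mm thick along y, from 101 to 119 mm up, on two feet at x = +-26 mm; beside it the lid is free. Gripped across its thickness (fingers closing along the drum's y), drum and tool tip left and right as one
- rim_left (a point): point on the drum's bottom rim at its left (+y, 53.5 mm from the axis); fixed to the drum
- rim_right (a point): point on the drum's bottom rim at its right (-y, 53.5 mm from the axis); fixed to the drum
- rim_front (a point): point on the drum's bottom rim at its front (+x); fixed to the drum
- rim_back (a point): point on the drum's bottom rim at its back (-x); fixed to the drum
- bay: fixed bay: three low aluminium rails, 16 mm high, 8 mm thick, on the bench. Origin: centre of the bay, on the bench; x points into it. Inner face of the back rail at x = +66 mm, of the side rails at y = +-72 mm; the side rails begin at x = -45 mm, where it is open. The drum's home is the origin, turned any way
- powder_bottle: white round plastic powder bottle, 42 mm across, with a short spout at its top; 86 mm high, standing loose in the bay at the start. Origin: on its underside within 2 mm of the centre, z up
- tray: flat steel tray, fixed, 130 mm (x) by 180 mm (y), rim 12 mm high, floor 4 mm thick. Origin: centre of its underside. Its end at y = +45 to +85 mm is taken by a small clear bottle and a lying drop bottle, both fixed; the rest is free (a good spot is x = 0, y = -20 mm)
- cast_white: white plaster cast of a jaw, 55 x 60 x 31 mm, a bystander; origin at the centre of its underside
- cast_tan: tan plaster cast of a jaw, 54 x 58 x 34 mm, a bystander; origin at the centre of its underside

How it is judged (in metres and radians):
On the way, in this order (a step that is already met when the one before it is completed fails the run):
1. the powder bottle stands on the tray, let go (x of powder_bottle in the frame of tray between -0.048 and 0.048 m and y of powder_bottle in the frame of tray between -0.073 and 0.05 m and z of powder_bottle in the frame of tray between -0.003 and 0.012 m and angle between powder_bottle's own z axis and vertical below 0.1 rad and contact force between the fingers and powder_bottle below 0.1 N and distance of drum from where it was at the start of the episode below 0.02 m), for 0.2 s.
2. the drum is tipped at least 20 degrees, its right side raised, its left foot on the bench (angle between drum's own z axis and vertical above 0.35 rad and height (world z) of rim_right above 0.03 m and height (world z) of rim_left below 0.008 m), for 0.1 s.
3. it is set down flat with the right side swung at least 15 mm forward and the left foot within 15 mm of where it stood (angle between drum's own z axis and vertical below 0.06 rad and distance of rim_right from where it was at the start of the episode above 0.015 m and distance of rim_left from where it was at the start of the episode below 0.015 m), for 0.05 s.
4. the drum is tipped at least 20 degrees the other way, its left side raised, its right foot on the bench (angle between drum's own z axis and vertical above 0.35 rad and height (world z) of rim_left above 0.03 m and height (world z) of rim_right below 0.008 m), for 0.1 s.
5. the drum is tipped once more with its right side raised, its left foot on the bench (all of step 2), for 0.1 s.
At the end, for the whole second after the job is handed in: the drum stands flat on the bench inside the bay, its axis within 20 mm of the bay's centre along the bay and 22 mm across, tilted less than 0.03 rad, at rest; the powder bottle stands upright (within 0.1 rad) on the free part of the tray's floor, at rest (x of powder_bottle in the frame of tray between -0.048 and 0.048 m and y of powder_bottle in the frame of tray between -0.073 and 0.05 m and z of powder_bottle in the frame of tray between -0.003 and 0.012 m and angle between powder_bottle's own z axis and vertical below 0.1 rad and x of drum in the frame of bay between -0.02 and 0.02 m and y of drum in the frame of bay between -0.022 and 0.022 m and angle between drum's own z axis and vertical below 0.03 rad and height (world z) of drum below 0.004 m and linear speed of each of drum, powder_bottle below 0.01 m/s); the robot touches nothing.
It fails at once if the drum is lifted clear: all four points of its bottom rim are more than 10 mm above the bench (height (world z) of each of rim_left, rim_right, rim_front, rim_back above 0.01 m).
It fails at once if the drum falls over (tilted more than 40 degrees) (angle between drum's own z axis and vertical above 0.7 rad).
It fails at once if a plaster cast is moved more than 30 mm (distance of any of cast_white, cast_tan from where it was at the start of the episode above 0.03 m).
It also fails if it takes over 72 s, if anything falls off the work surface, if the arm or the gripper's body presses on something with over 40 N, if the wrist force passes 120 N, or if a joint passes its speed limit or range.

## Working session

There is one attempt and no reset: what is moved stays moved. The work goes in short steps, each a Python script; the robot and the scene stay as the last script left them, time stands still between calls to the robot, and variables do not carry over. Pictures are saved under pics/ and viewed, and the job is handed in when it is done.

```bash
ls; mkdir -p pics; python3 - <<'E'
from plant import *
import cv2
for n in("top","side"):
    im=snapshot(n); cv2.imwrite(f"pics/{n}0.png",im[:,:,::-1]); print(n,camera_model(n))
print(get_state())
E
```

```text
pics
top {'fx': 433.7666853004662, 'fy': 433.7666853004662, 'cx': 326.15344808928603, 'cy': 202.6176703006941, 'origin': array([ 455.83578188,  -14.92385228, 1123.17028202]), 'orientation': array([ 0.02709553, -0.69854144,  0.71455275, -0.02683383])}
side {'fx': 378.11643694045017, 'fy': 378.11643694045017, 'cx': 319.6614971666423, 'cy': 199.65454960877804, 'origin': array([ 468.49140643, -718.35481505,  595.05937341]), 'orientation': array([-0.4572065 ,  0.88890448, -0.02025996,  0.02001447])}
{'clock': 0.1, 'q': array([-1.22061046e+00,  4.91526196e-01,  1.55939636e+00,  4.16523555e-05,
        1.09167152e+00, -1.05591841e-01]), 'joint_velocities': array([ 1.74499801e-03, -2.54237473e-03, -1.02220469e-03, -8.01747552e-05,
       -7.37017100e-05,  1.81356283e-03]), 'joint_torque': array([ 1.31084409e-03, -6.19452310e+01, -2.62025303e+01, -1.06258228e-04,
        2.92205041e-03, -2.56175122e-05]), 'position': array([ 275.06741468, -561.00069894,  230.76674173]), 'orientation': array([-4.99226984e-04,  9.74147568e-01,  2.25912074e-01, -4.27448351e-05]), 'wrist_force': array([ 0.22872177, -0.81566429, -0.32950558]), 'ft_torque': array([-0.05560714, -0.03854661,  0.00323075]), 'finger_gap': 0.9990679888789926}
```

View pics/top0.png

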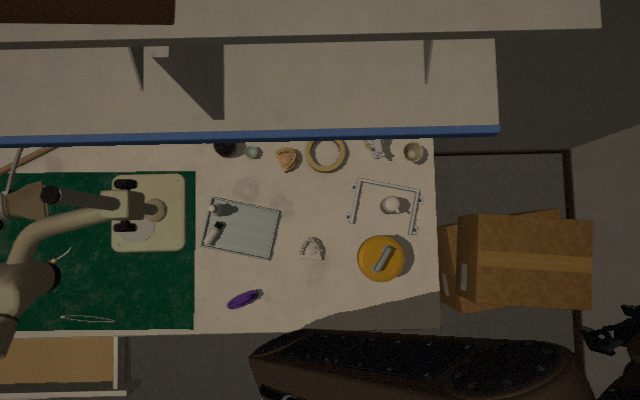

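View pics/side0.png

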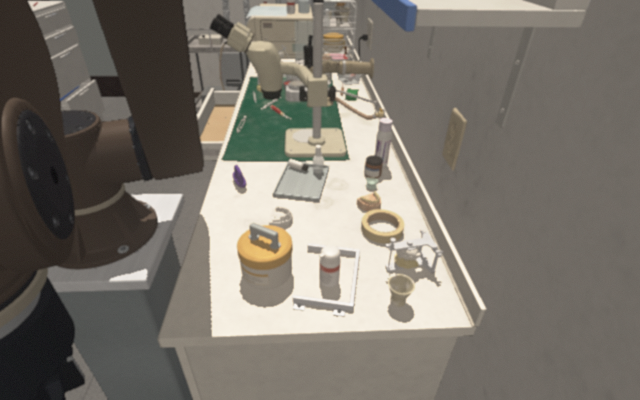

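```bash
cat > h.py <<'E'
import numpy as np, cv2
from scipy.spatial.transform import Rotation as R
from plant import *
def Rq(q): return R.from_quat(np.r_[q[1:],q[0]])
def qR(r):
    q=r.as_quat(); return np.r_[q[3],q[:3]]
def ray(n,uv):
    c=camera_model(n); d=np.array([(uv[0]-c['cx'])/c['fx'],(uv[1]-c['cy'])/c['fy'],1.])
    return c['origin'],Rq(c['orientation']).apply(d)
def onz(n,uv,z):
    o,d=ray(n,uv); return o+d*(z-o[2])/d[2]
def proj(n,p):
    c=camera_model(n); v=Rq(c['orientation']).inv().apply(np.asarray(p,float)-c['origin'])
    return np.array([c['fx']*v[...,0]/v[...,2]+c['cx'],c['fy']*v[...,1]/v[...,2]+c['cy']]).T
def tri(uv1,uv2):
    o1,d1=ray('top',uv1);o2,d2=ray('side',uv2)
    A=np.array([d1,-d2]).T; s=np.linalg.lstsq(A,o2-o1,rcond=None)[0]
    a=o1+d1*s[0];b=o2+d2*s[1]; return (a+b)/2,np.linalg.norm(a-b)
def crop(n,x0,x1,y0,y1,k,fn,im=None):
    im=snapshot(n) if im is None else im
    cv2.imwrite("pics/"+fn,cv2.resize(im[y0:y1,x0:x1,::-1],None,fx=k,fy=k,interpolation=cv2.INTER_CUBIC)); return im
E
python3 - <<'E'
from h import *
im=cv2.imread("pics/top0.png")[:,:,::-1]; crop("top",190,440,135,315,3.2,"top0c.png",im)
im=cv2.imread("pics/side0.png")[:,:,::-1]; crop("side",220,460,140,330,3.2,"side0c.png",im)
print(onz("top",(381,258),85),onz("top",(390,205),80),onz("top",(241,228),0))
E
```

```text
[ 400.24423631 -142.77863864   85.        ] [ 526.31697106 -169.17110087   80.        ] [480.87153774 206.15517881   0.        ]
```

View pics/top0c.png

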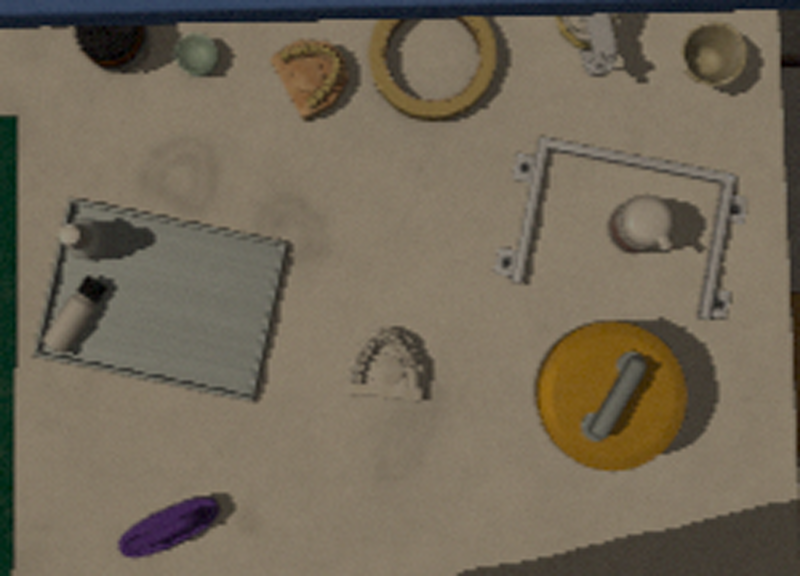

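View pics/side0c.png

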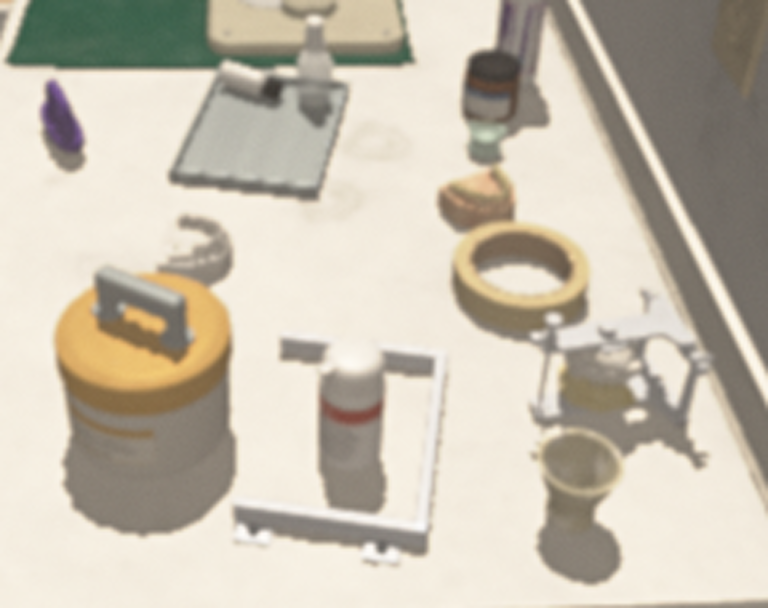

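```bash
cat > meas.py <<'E'
from h import *
def lid(im,z=85):
    hsv=cv2.cvtColor(im,cv2.COLOR_RGB2HSV)
    m=cv2.inRange(hsv,(12,130,60),(28,255,255)); m[:225]*=1; m[:, :300]=0; m[:,450:]=0; m[:190]=0
    m=cv2.morphologyEx(m,cv2.MORPH_OPEN,np.ones((3,3)))
    c=max(cv2.findContours(m,cv2.RETR_EXTERNAL,cv2.CHAIN_APPROX_NONE)[0],key=cv2.contourArea)
    return cv2.convexHull(c)
E
python3 - <<'E'
from meas import *
im=cv2.imread("pics/top0.png")[:,:,::-1].copy()
c=lid(im); 
P=np.array([onz("top",p,85) for p in c[:,0]]); (x,y),r=cv2.minEnclosingCircle(P[:,:2].astype(np.float32)); e=cv2.fitEllipse(P[:,:2].astype(np.float32)); print("lid",x,y,r,e)
f=lambda u,v:(190+(u+.5)/3.2-.5,135+(v+.5)/3.2-.5)
# bay centrelines of rail tops
pk={'BL':(544,145),'BR':(732,182),'L':(519,281),'R':(711,317)}
W={k:onz("top",f(*v),16) for k,v in pk.items()}
for k in W: print(k,W[k].round(1))
print([np.linalg.norm(W[a]-W[b]).round(1) for a,b in(('BL','BR'),('BL','L'),('BR','R'),('L','R'))],"expect 152,115")
ex=(W['BL']-W['L']+W['BR']-W['R'])[:2]; print("yaw",np.arctan2(ex[1],ex[0]), [np.arctan2(*(W[a]-W[b])[1::-1]) for a,b in (('BL','L'),('BR','R'))], np.arctan2(*(W['BL']-W['BR'])[1::-1])-np.pi/2)
# handle
a=onz("top",f(633,360),119);b=onz("top",f(597,430),119);print("handle",a,b,np.linalg.norm(a-b),np.arctan2(*(a-b)[1::-1]),(a+b)/2)
# tray rim corners
T=[onz("top",f(*p),12) for p in((72,202),(290,243),(258,399),(38,355))]
print("tray",np.round(T,1),[np.linalg.norm(T[i]-T[i-1]).round(1) for i in range(4)],np.mean(T,0))
d=T[0]-T[1];print(np.arctan2(d[1],d[0])); d=T[3]-T[2];print(np.arctan2(d[1],d[0]))
# bottle
s=lambda u,v:(220+(u+.5)/3.2-.5,140+(v+.5)/3.2-.5)
print("bottle",onz("top",f(645,220),80), onz("side",s(354,365),75),onz("side",s(352,462),5))
print(onz("top",f(667,242),86))
E
```

```text
lid 399.83331298828125 -141.7361297607422 56.16353225708008 ((399.9736633300781, -142.02732849121094), (109.48020935058594, 111.74258422851562), 172.76577758789062)
BL [ 596.9 -102.9   16. ]
BR [ 563.6 -252.6   16. ]
L [488.2 -79.8  16. ]
R [ 456.1 -231.7   16. ]
[np.float64(153.4), np.float64(111.1), np.float64(109.5), np.float64(155.2)] expect 152,115
yaw -0.20046300914316598 [np.float64(-0.20886053123164197), np.float64(-0.19194199571861723)] -0.2186458472686974
handle [ 426.524142  -154.2844845  119.       ] [ 377.18354597 -126.81433975  119.        ] 56.47214595720514 -0.5080071865962988 [ 401.85384398 -140.54941213  119.        ]
tray [[559.9 277.4  12. ]
 [522.9 102.7  12. ]
 [399.3 129.9  12. ]
 [438.1 304.8  12. ]] [np.float64(124.9), np.float64(178.6), np.float64(126.6), np.float64(179.1)] [480.04517198 203.69233512  12.        ]
1.3622376881197333
1.3526014062606813
bottle [ 530.10066455 -172.23869032   80.        ] [ 527.89702574 -175.5965621    75.        ] [ 527.74579071 -191.2542087     5.        ]
[ 512.80164425 -187.22575664   86.        ]
```

```bash
python3 - <<'E'
from h import *
im=cv2.imread("pics/top0.png")[:,:,::-1]; crop("top",340,430,165,295,6,"top0d.png",im)
im=cv2.imread("pics/side0.png")[:,:,::-1]; crop("side",230,370,220,320,5.5,"side0d.png",im)
for x,y in((400,-145),(420,-145),(400,-100)):
  for z in (91+0,130,200):
    for yaw in(0,-.4):
      q=qR(R.from_euler('z',yaw)*R.from_euler('x',np.pi)); print(x,y,z,yaw,inverse_kinematics([x,y,z],q))
E
```

```text
400 -145 91 0 [-5.03280482e-01  4.50083162e-01  2.17616141e+00 -8.88178420e-16
  5.15348080e-01  1.06751585e+00]
400 -145 91 -0.4 [-5.03280482e-01  4.50083162e-01  2.17616141e+00 -8.88178420e-16
  5.15348080e-01  1.46751585e+00]
400 -145 130 0 [-5.03280482e-01  3.72979188e-01  2.14085424e+00 -4.44089210e-16
  6.27759224e-01  1.06751585e+00]
400 -145 130 -0.4 [-5.03280482e-01  3.72979188e-01  2.14085424e+00 -4.44089210e-16
  6.27759224e-01  1.46751585e+00]
400 -145 200 0 [-5.03280482e-01  2.52658809e-01  2.06072639e+00 -4.44089210e-16
  8.28207456e-01  1.06751585e+00]
400 -145 200 -0.4 [-5.03280482e-01  2.52658809e-01  2.06072639e+00 -4.44089210e-16
  8.28207456e-01  1.46751585e+00]
420 -145 91 0 [-4.81290262e-01  4.67398492e-01  2.13238705e+00 -4.44089210e-16
  5.41807113e-01  1.08950607e+00]
420 -145 91 -0.4 [-4.81290262e-01  4.67398492e-01  2.13238705e+00 -8.88178420e-16
  5.41807113e-01  1.48950607e+00]
420 -145 130 0 [-4.81290262e-01  3.93820150e-01  2.09826915e+00 -4.44089210e-16
  6.49503350e-01  1.08950607e+00]
420 -145 130 -0.4 [-4.81290262e-01  3.93820150e-01  2.09826915e+00
[... 272 characters left out ...]
0607e+00]
400 -100 91 0 [-4.05498089e-01  4.38223010e-01  2.20653392e+00 -8.88178420e-16
  4.96835720e-01  1.16529824e+00]
400 -100 91 -0.4 [-4.05498089e-01  4.38223010e-01  2.20653392e+00 -8.88178420e-16
  4.96835720e-01  1.56529824e+00]
400 -100 130 0 [-4.05498089e-01  3.58464624e-01  2.17031226e+00 -4.44089210e-16
  6.12815772e-01  1.16529824e+00]
400 -100 130 -0.4 [-4.05498089e-01  3.58464624e-01  2.17031226e+00 -4.44089210e-16
  6.12815772e-01  1.56529824e+00]
400 -100 200 0 [-4.05498089e-01  2.34432853e-01  2.08842785e+00 -4.44089210e-16
  8.18731954e-01  1.16529824e+00]
400 -100 200 -0.4 [-4.05498089e-01  2.34432853e-01  2.08842785e+00 -4.44089210e-16
  8.18731954e-01  1.56529824e+00]
```

View pics/top0d.png

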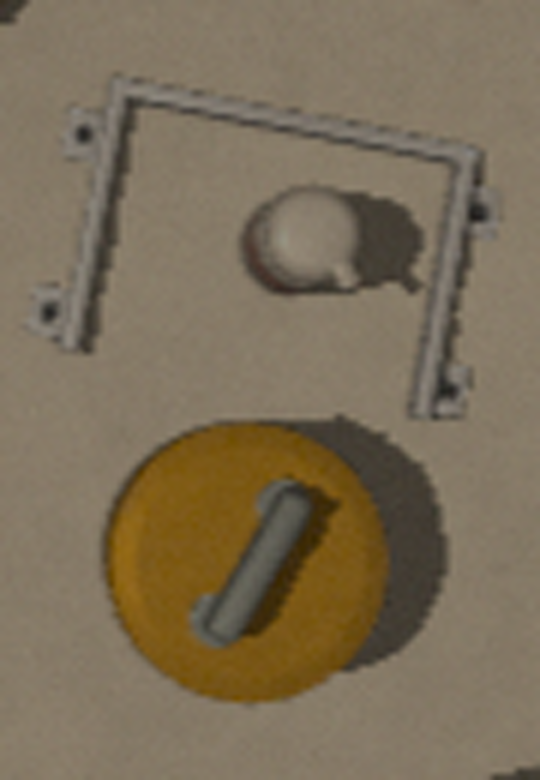

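View pics/side0d.png

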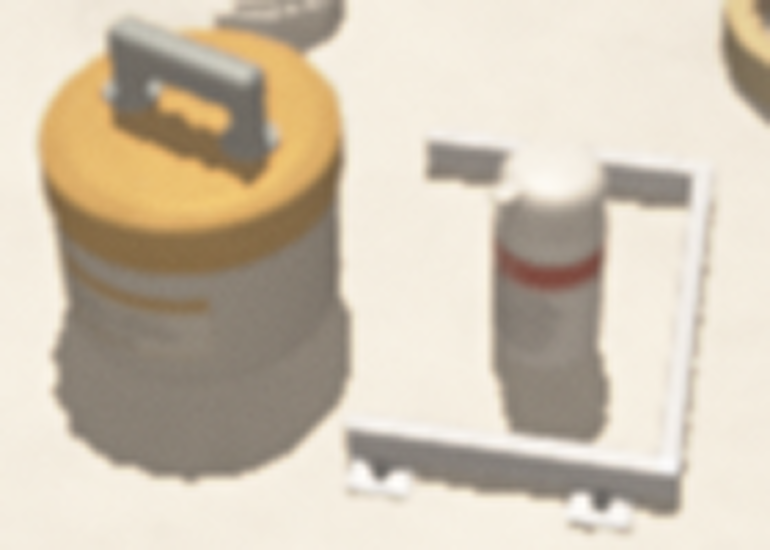

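```bash
python3 - <<'E'
from meas import *
for p in((375,2),(412,25)):print(ray('side',p)[1])
for z in(300,450,600,750):print(z,onz('top',(499,134),z),onz('top',(200,140),z))
o,d=ray('side',(412,25))
for t in(300,500,700,1000,1500):print(o+d*t,proj('top',o+d*t))
d_=lambda u,v:(340+(u+.5)/6-.5,165+(v+.5)/6-.5)
s_=lambda u,v:(230+(u+.5)/5.5-.5,220+(v+.5)/5.5-.5)
for A,B in(((278,485),(207,637)),((310,492),(238,645))):
  a=onz('top',d_(*A),119);b=onz('top',d_(*B),119);print(a,b,np.linalg.norm(a-b),np.arctan2(*(a-b)[1::-1]))
for A,B in(((262,70),(128,20)),((247,84),(111,34))):
  a=onz('side',s_(*A),119);b=onz('side',s_(*B),119);print(a,b,np.linalg.norm(a-b),np.arctan2(*(a-b)[1::-1]))
# bay rails side view : inner corners
for n,p in(('R end far',(348,430)),('BR out',(680,470)),('BL',(712,162)),('L',(428,142))): print(n,onz('side',s_(*p),16))
print('bottle base near',onz('side',s_(547,366),0), onz('side',s_(550,250),86))
E
```

```text
[ 0.20948476  1.10782787 -0.15331096]
[ 0.30610182  1.06716522 -0.20113373]
300 [ 643.67770259 -351.07420725  300.        ] [645.14008452 224.74222234 300.        ]
450 [ 609.44871167 -289.82010911  450.        ] [610.64461498 181.06971377 450.        ]
600 [ 575.21972075 -228.56601096  600.        ] [576.14914543 137.39720521 600.        ]
750 [ 540.99072983 -167.31191281  750.        ] [541.65367588  93.72469664 750.        ]
[ 560.32195108 -398.20524839  534.71925337] [604.35875036 153.04183687]
[ 621.54231418 -184.77220395  494.49250667] [439.30390391 120.47093063]
[682.76267728  28.66084049 454.26575997] [295.80026445  92.15280678]
[774.59322193 348.81040714 393.92563992] [112.54361687  55.99006928]
[927.64412968 882.39301824 293.35877318] [-129.64024741    8.19899798]
[ 430.59124943 -150.84315924  119.        ] [ 373.38719624 -121.79509218  119.        ] 64.15679153752885 -0.4698660198320984
[ 427.64010101 -163.03463785  119.        ] [ 370.09150084 -133.54538503  119.        ] 64.66418958141743 -0.4735369093595592
[ 425.16024181 -158.79770893  119.        ] [ 375.980941   -129.42359325  119.        ] 57.28387469065098 -0.538421639493658
[ 420.23971465 -166.09677396  119.        ] [ 370.6374276  -137.16598321  119.        ] 57.42279628885749 -0.5280161333641772
R end far [ 452.98598976 -232.9937105    16.        ]
BR out [ 567.44154313 -255.02736733   16.        ]
BL [ 600.06091467 -101.43820391   16.        ]
L [485.18961721 -85.37972714  16.        ]
bottle base near [ 526.56464536 -192.38958029    0.        ] [ 523.01256402 -217.26340557   86.        ]
```

```bash
cat >> h.py <<'E'
def dq(yaw): return qR(R.from_euler('z',yaw)*R.from_euler('x',np.pi))
E
python3 - <<'E'
from h import *
B=np.array([528.5,-172.5]); q=dq(.68)
for y in (.68,.68-np.pi): print(inverse_kinematics([*B,30],dq(y)))
goto([*B,140],q); print(get_state()['position'],get_state()['clock'])
im=crop("top",340,440,165,295,5,"t1.png"); crop("side",230,390,160,320,4.5,"s1.png")
line_to([*B,30],feed=120); s=get_state(); print(s['position'],s['wrist_force'],s['clock'])
crop("side",230,390,160,320,4.5,"s2.png")
E
```

```text
[-4.34311020e-01  6.75423456e-01  1.89716250e+00 -4.44089210e-16
  5.69006693e-01  4.56485307e-01]
[-4.34311020e-01  6.75423456e-01  1.89716250e+00 -4.44089210e-16
  5.69006693e-01 -2.68510735e+00]
[ 528.48279961 -173.39731368  140.16052348] 1.825
[ 528.80266024 -172.61731513   30.56913879] [-0.56615564  0.31783978 -0.45143199] 2.9917
```

View pics/s2.png

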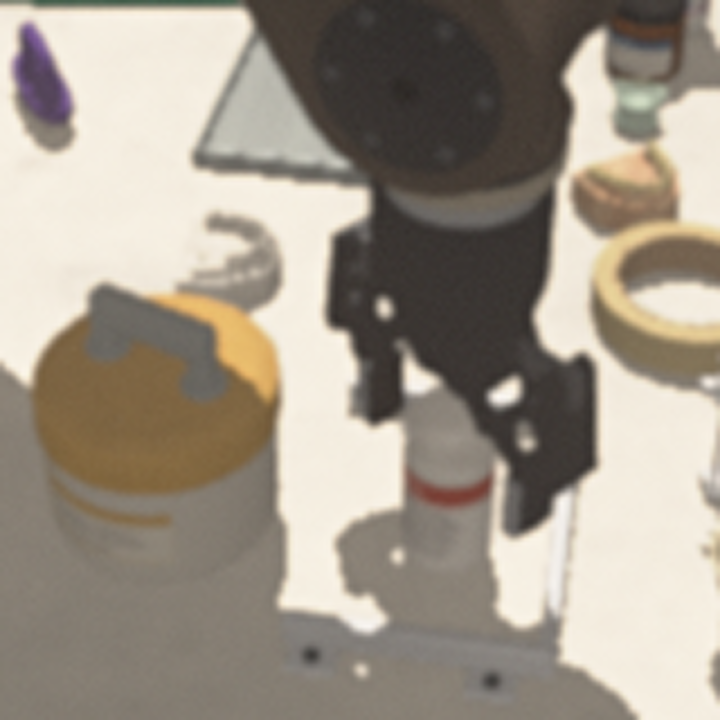

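```bash
python3 - <<'E'
from h import *
s=grip(0.0,35); st=get_state(); print(st['finger_gap'],st['position'],st['clock'])
line_to([528.5,-172.5,150],feed=150)
crop("side",200,400,100,320,2.7,"s3.png")
T=np.array([475.8,184.]); goto([*T,150],dq(1.357)); st=get_state(); print(st['finger_gap'],st['position'],st['clock'])
line_to([*T,50],feed=150); line_to([*T,34.5],feed=30); wait(.1);st=get_state(); print(st['position'],st['wrist_force'],st['clock'])
crop("top",190,330,150,290,5,"t4.png"); crop("side",230,390,120,260,5,"s4.png")
E
```

```text
0.4850626356565722 [ 528.6648743  -172.56477722   30.38978473] 3.5167
0.483115569741035 [476.25204806 183.30836125 149.92702449] 5.8667
[475.6957168  183.99123353  34.43479058] [-1.33415277 -0.52348504  2.30472528] 7.45
```

View pics/s3.png

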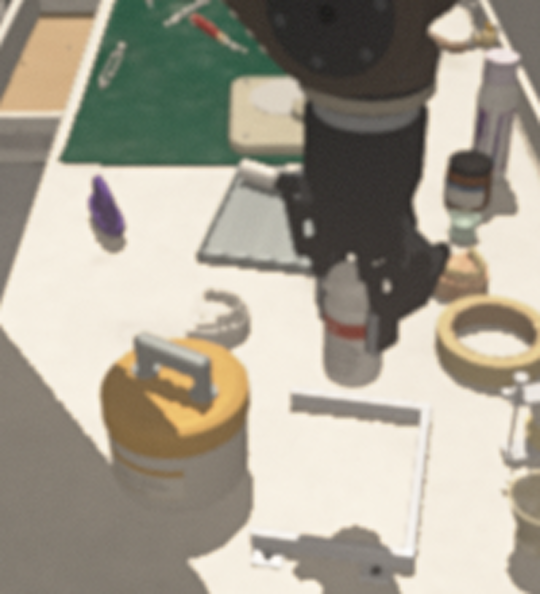

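View pics/s4.png

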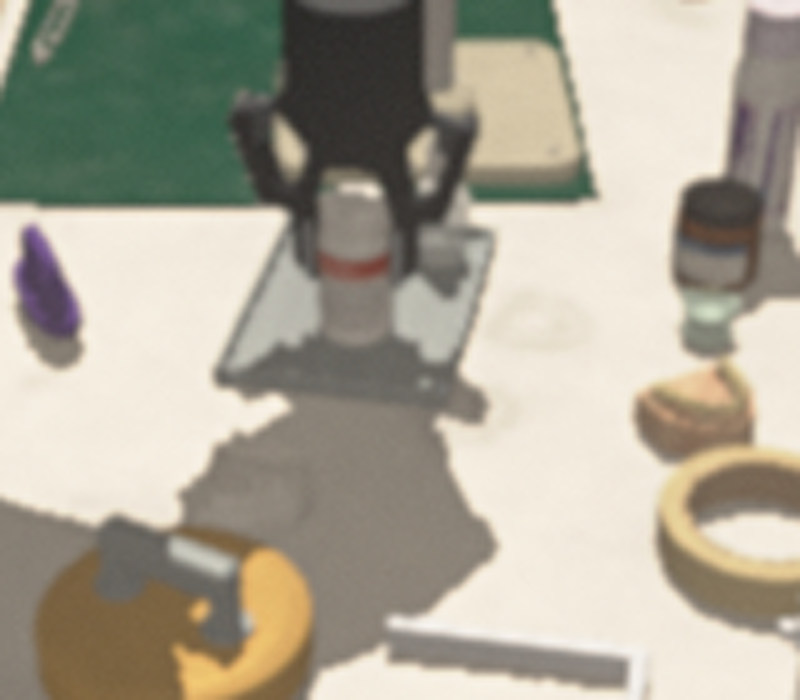

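View pics/t4.png

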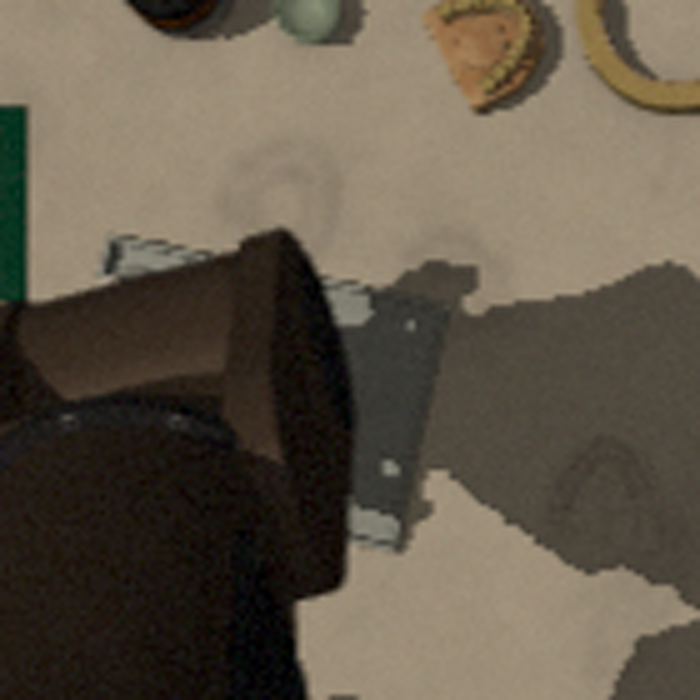

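```bash
python3 - <<'E'
from h import *
grip(1.0); wait(.2); line_to([475.8,184,150],feed=200)
H=np.array([400.4,-142.3]); goto([*H,165],dq(-.48)); st=get_state(); print(st['position'],st['q'],st['clock'])
crop("top",190,330,150,290,5,"t5.png"); crop("side",230,390,120,300,3.3,"s5.png")
E
```

```text
[ 400.57711966 -141.87682092  164.60713667] [-4.96145166e-01  3.10028413e-01  2.10449800e+00  1.20455933e-04
  7.27813578e-01  1.55256125e+00] 10.25
```

View pics/t5.png

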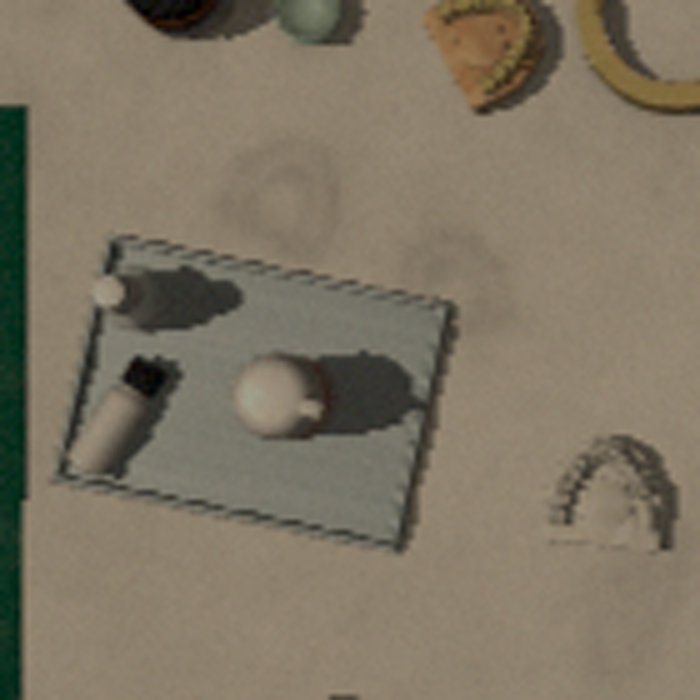

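View pics/s5.png

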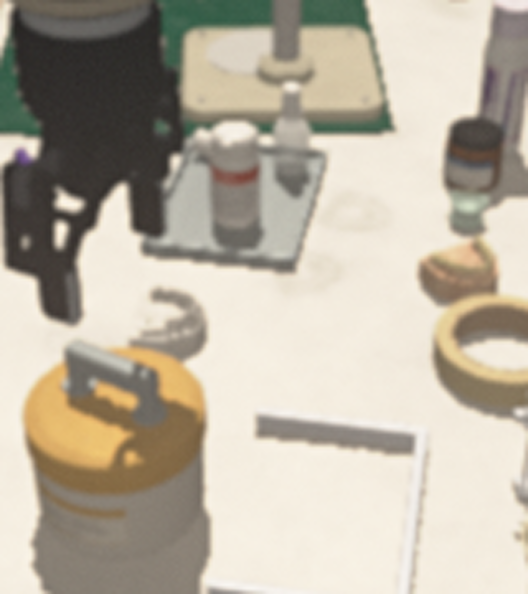

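```bash
cat > walk.py <<'E'
from h import *
from scipy.optimize import minimize
r=53.5; BC=np.array([513.,-164.3]); BY=-.208
def foot(c,h,s): return c+s*r*np.array([-np.sin(h),np.cos(h)])   # s=+1 left
def roll(c,h,hs,s):
    out=[]
    for hn in hs:
        P=foot(c,h,s); a=hn-h; M=np.array([[np.cos(a),-np.sin(a)],[np.sin(a),np.cos(a)]])
        c=P+M@(c-P); h=hn; out.append((c,h)); s=-s
    return out
def rel(c): 
    d=c-BC; return np.array([np.cos(BY)*d[0]+np.sin(BY)*d[1],-np.sin(BY)*d[0]+np.cos(BY)*d[1]])
def plan(c,h,N,s,dest=(-1.,0.)):
    sg=s*(-1)**np.arange(N)
    def cost(x):
        o=roll(c,h,BY+x,s); e=rel(o[-1][0])-dest; d=np.diff(np.r_[h-BY,x])*sg
        return (e@e)*1+20*np.sum((d-d.mean())**2)+ .05*sum(rel(a)[1]**2 for a,_ in o)
    return minimize(cost,.2*sg,method='Nelder-Mead',options=dict(maxiter=20000,maxfev=20000,fatol=1e-6)).x
def tcp(c,h,tilt,s,zt,dx,hf=None):
    """drum standing at c,h ; tipped by tilt about foot s, then yawed about the foot to heading hf"""
    hf=h if hf is None else hf
    P=np.r_[foot(c,h,s),0]; v=np.array([dx,-s*r,zt])  # tcp rel. foot in drum frame
    Rr=R.from_euler('z',hf)*R.from_euler('x',-s*tilt)
    return P+Rr.apply(v), qR(Rr*R.from_euler('x',np.pi))
E
python3 - <<'E'
from walk import *
c=np.array([400.4,-142.3]);h=-.485
for N in(4,5,6):
    x=plan(c,h,N,1); o=roll(c,h,BY+x,1); print(N,x.round(3),[rel(a).round(1).tolist() for a,_ in o])
x=plan(c,h,5,1);hs=BY+x
for fl in(0,1):
  cc,hh,s=c,h,1; bad=0; Q=[]
  for hn in hs:
    for t,hf in((.22,hh),(.45,hh),(.45,(hh+hn)/2),(.45,hn),(.2,hn),(0,hn)):
      p,q=tcp(cc,hh,t,s,91,0,hf)
      if fl: q=qR(Rq(q)*R.from_euler('z',np.pi))
      a=inverse_kinematics(p,q)
      if a is None: bad+=1
      else: Q.append(a)
    (cc,hh),=roll(cc,hh,[hn],s); s=-s
  Q=np.array(Q);print(fl,bad,Q.min(0).round(2),Q.max(0).round(2),abs(np.diff(Q,axis=0)).max(0).round(2))
E
```

```text
4 [ 0.302 -0.237  0.266 -0.263] [[-84.2, -1.3], [-55.6, -0.4], [-29.0, -0.0], [-1.0, 0.0]]
5 [ 0.255 -0.156  0.223 -0.199  0.201] [[-86.6, -2.0], [-64.8, -1.0], [-44.7, -0.3], [-22.3, -0.0], [-1.0, 0.0]]
6 [ 0.225 -0.102  0.204 -0.151  0.164 -0.171] [[-88.1, -2.4], [-70.7, -1.3], [-54.5, -0.5], [-35.6, -0.0], [-18.8, 0.1], [-1.0, 0.0]]
0 0 [-0.78  0.45  1.85 -0.9   0.49  0.53] [-0.14  0.6   2.2   0.57  1.03  2.39] [0.2  0.07 0.1  0.5  0.24 0.64]
1 0 [-0.78  0.45  1.85 -0.9   0.49 -2.61] [-0.14  0.6   2.2   0.57  1.03 -0.76] [0.2  0.07 0.1  0.5  0.24 0.64]
```

```bash
python3 - <<'E'
from walk import *
H=np.array([400.4,-142.3]); line_to([*H,91],feed=100)
grip(0.0,110); wait(.1); s=get_state()
print(s['finger_gap'],s['position'],s['wrist_force'],s['ft_torque'],Rq(s['orientation']).as_matrix().round(4).tolist(),s['clock'])
crop("side",220,380,160,320,4.5,"s6.png")
E
```

```text
0.13899589939688578 [ 400.40170481 -142.36412766   90.9422842 ] [-1.03049467 -2.97141641 -2.50650031] [-0.39582699  0.07350097 -0.03170817] [[0.887, -0.4618, -0.0001], [-0.4618, -0.887, -0.0], [-0.0, 0.0001, -1.0]] 12.0
```

View pics/s6.png

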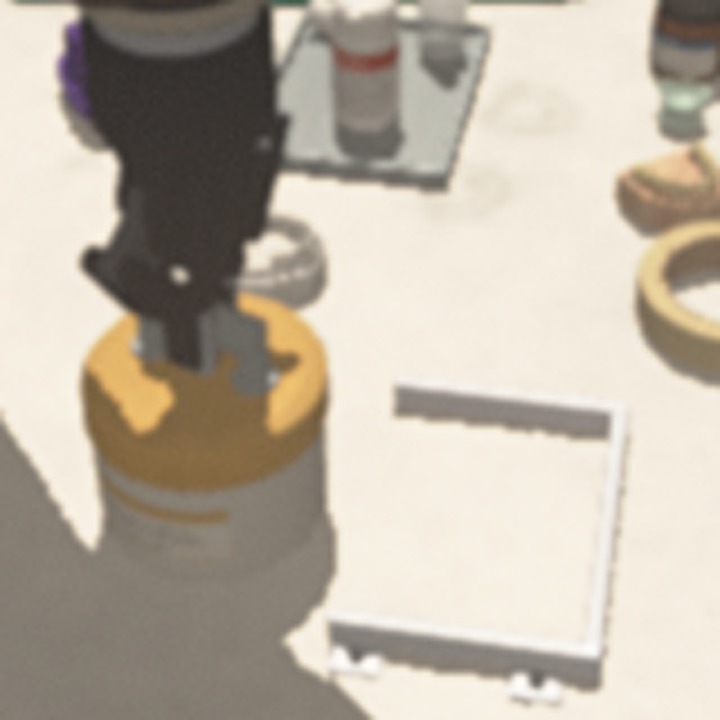

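```bash
cat >> walk.py <<'E'
import json,os
def mv(p,q,w=.5,show=False):
    s=get_state(); d=np.linalg.norm(p-s['position']); a=(Rq(q)*Rq(s['orientation']).inv()).magnitude()
    T=max(.25,a/w,d/80); line_to(p,q,feed=max(d/T,.5))
    if show:
        s=get_state(); print('  e',(s['position']-p).round(1),'F',s['wrist_force'].round(1),'M',s['ft_torque'].round(2),'t',round(s['clock'],2),'gap',round(s['finger_gap'],3))
def step(c,h,s,hn,zt,dx,tilt=.45,w=.5,fn=None,lift=0.):
    L=lambda t,hf:tcp(c,h,t,s,zt,dx,hf)
    for t in np.linspace(0,tilt,4)[1:]: mv(*L(t,h),w=w,show=True)
    wait(.15)
    if fn: crop("side",220,400,140,320,3.3,fn+"a.png")
    for k in (.5,1.): mv(*L(tilt,h+(hn-h)*k),w=w,show=True)
    if fn: crop("side",220,400,140,320,3.3,fn+"b.png")
    for t in np.linspace(tilt,0,4)[1:]: mv(*L(t,hn),w=w,show=True)
    wait(.15)
    (c2,h2),=roll(c,h,[hn],s); st=get_state()
    m=Rq(st['orientation']).as_matrix(); print('flat',st['position'].round(1),'planned c',c2.round(1),'h',round(h2,3),'tcp yaw',np.arctan2(m[1,0],m[0,0]).round(3),'F',st['wrist_force'].round(1),'t',st['clock'])
    return c2,h2
E
python3 - <<'E'
from walk import *
c=np.array([400.4,-142.3]);h=-.48
x=plan(c,h,5,1); print(x)
c,h=step(c,h,1,BY+x[0],91,0,fn="w1"); print(rel(c),h-BY)
crop("side",220,400,140,320,3.3,"w1c.png"); 
E
python3 -c "
import cv2,numpy as np
cv2.imwrite('pics/w1.png',cv2.resize(np.hstack([cv2.imread(f'pics/w1{k}.png')for k in'abc']),(800,267),interpolation=cv2.INTER_AREA))"
```

```text
[ 0.25473715 -0.15739755  0.22332739 -0.20055907  0.19948857]
  e [-0.2  0.6 -0.4] F [-1.   0.6 -7. ] M [ 0.39 -0.18 -0.03] t 12.51 gap 0.144
  e [-0.2  0.1 -0.4] F [ 0.5  0.6 -7.1] M [ 0.62 -0.32  0.03] t 12.97 gap 0.144
  e [-0.3 -0.1 -0.3] F [ 0.5 -0.1 -7.5] M [ 0.88 -0.42 -0.01] t 13.42 gap 0.144
  e [ 0.1 -0.1  0.1] F [ 0.1 -1.  -7.7] M [ 0.94 -0.19 -0.06] t 14.23 gap 0.147
  e [ 0.1 -0.1  0. ] F [ 0.3  0.4 -8. ] M [ 0.94  0.06 -0.01] t 14.93 gap 0.141
  e [-0.3 -0.4  0. ] F [-0.   0.8 -7.5] M [ 0.64  0.07 -0.01] t 15.45 gap 0.145
  e [-0.5  0.3 -0.2] F [-0.2 -0.8 -8.2] M [ 0.36 -0.02 -0.01] t 15.93 gap 0.142
  e [0.1 0.1 0.1] F [ 0.6 -0.8 -7.4] M [-0.01 -0.14 -0.01] t 16.39 gap 0.14
flat [ 427.2 -147.5   91. ] planned c [ 427.6 -148.3] h 0.047 tcp yaw 0.048 F [-0.8 -0.7 -6.8] t 16.5417
[-86.8613332   -1.96690816] 0.25473715155979815
```

View pics/w1.png

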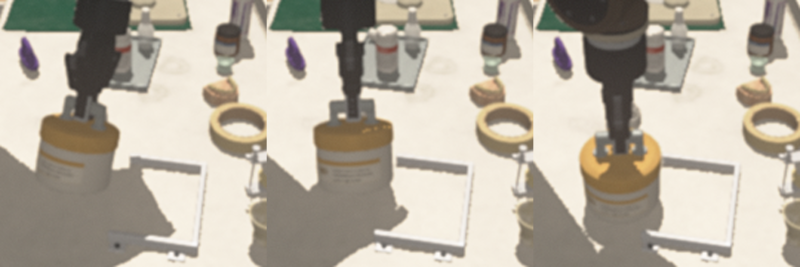

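```bash
python3 -c "
import cv2,numpy as np
a,b,c=[cv2.imread(f'pics/w1{k}.png')[200:540,30:420] for k in'abc']
cv2.imwrite('pics/w1z.png',np.hstack([a,b]))"
python3 - <<'E'
from h import *
crop("top",340,440,165,295,4.6,"t7.png")
E
```

```text
(no output)
```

View pics/w1z.png

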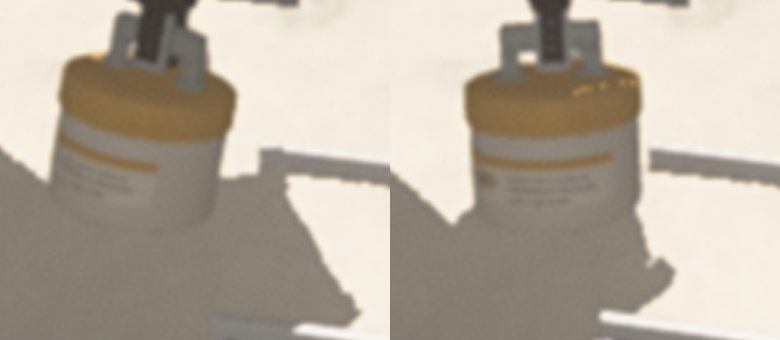

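View pics/t7.png

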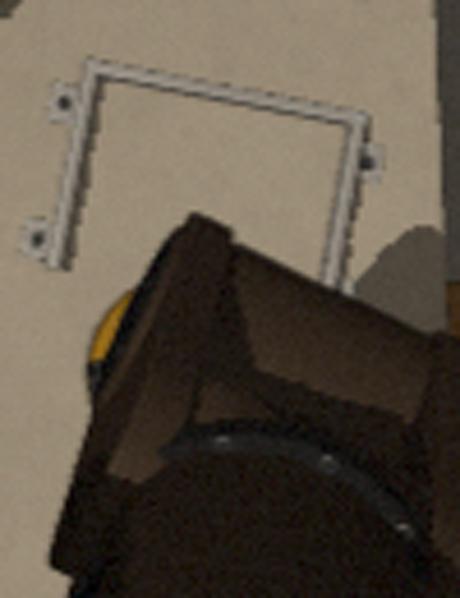

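```bash
python3 - <<'E'
from h import *
for i in range(3):
    s=get_state();p=s['position'].copy(); 
    print(p.round(2),s['wrist_force'].round(1),s['ft_torque'].round(2),s['clock'])
    if s['wrist_force'][2]>2: break
    line_to([427.4,-148.1,91-.6*(i+1)],feed=5); wait(.1)
s=get_state();print(s['position'].round(2),s['wrist_force'].round(1),s['ft_torque'].round(2),s['clock'])
E
```

```text
[ 427.28 -147.53   90.96] [-0.2 -0.2 -7.3] [ 0.09 -0.02  0.  ] 16.6417
[ 427.51 -148.13   90.63] [ 0.3 -0.7  2.7] [0.25 0.16 0.06] 17.025
[ 427.51 -148.13   90.63] [ 0.3 -0.7  2.7] [0.25 0.16 0.06] 17.025
```

```bash
sed -i 's/    L=lambda t,hf:tcp(c,h,t,s,zt,dx,hf)/    def L(t,hf):\n        p,q=tcp(c,h,t,s,zt,dx,hf); p[2]+=lift; return p,q/' walk.py
python3 - <<'E'
from walk import *
c=np.array([427.5,-148.2]);h=.047
x=plan(c,h,4,-1); print(x)
c,h=step(c,h,-1,BY+x[0],91,0,fn="w2",lift=-.7); print(rel(c),h-BY)
crop("side",220,400,140,320,3.3,"w2c.png"); 
E
python3 -c "
import cv2,numpy as np
cv2.imwrite('pics/w2.png',cv2.resize(np.hstack([cv2.imread(f'pics/w2{k}.png')[150:550,30:430]for k in'abc']),(800,267),interpolation=cv2.INTER_AREA))"
```

```text
[-0.15902052  0.22213327 -0.20109307  0.19939918]
  e [-0.  -0.4 -0.3] F [ 0.6 -0.6 -6.6] M [-0.64 -0.3   0.01] t 17.48 gap 0.141
  e [-0.3  0.5 -0.2] F [ 1.9  0.2 -2.6] M [-0.28 -0.27 -0.02] t 17.93 gap 0.145
  e [-0.3  0.7 -0.1] F [-0.1  1.8 -2. ] M [-0.17 -0.15 -0.03] t 18.38 gap 0.142
  e [-0.   0.   0.1] F [ 0.1  1.2 -4.7] M [-0.4  -0.03 -0.03] t 19.08 gap 0.144
  e [ 0.1 -0.1  0. ] F [ 1.1  1.1 -4.5] M [-0.69  0.07 -0.06] t 19.64 gap 0.141
  e [-0.   0.6 -0. ] F [ 0.4  2.3 -3.6] M [ 0.08  0.13 -0.03] t 20.14 gap 0.144
  e [-0.1 -0.1 -0.1] F [ 0.7  1.2 -2.9] M [ 0.19  0.09 -0.04] t 20.61 gap 0.143
  e [ 0.6 -1.3  0.7] F [-1.3 -5.   2.8] M [-0.87  0.3   0.11] t 21.06 gap 0.146
flat [ 449.7 -153.3   90.9] planned c [ 449.2 -151.7] h -0.367 tcp yaw -0.368 F [-0.6 -5.1  3.9] t 21.2083
[-65.01491138  -0.84806732] -0.1590205167431009
```

View pics/w2.png

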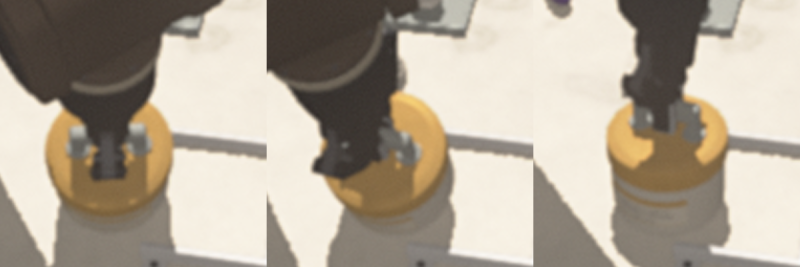

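```bash
python3 - <<'E'
from walk import *
c=np.array([449.5,-152.4]);h=-.367
x=plan(c,h,3,1); print(x)
c,h=step(c,h,1,BY+x[0],91,0,fn="w3",lift=-.6,tilt=.46); print(rel(c),h-BY)
crop("side",220,400,140,320,3.3,"w3c.png"); 
E
python3 -c "
import cv2,numpy as np
cv2.imwrite('pics/w3.png',cv2.resize(np.hstack([cv2.imread(f'pics/w3{k}.png')[150:550,30:430]for k in'abc']),(800,267),interpolation=cv2.INTER_AREA))"
```

```text
[ 0.23221091 -0.18477098  0.20395203]
  e [ 0.2 -0.6  0.2] F [-1.2 -5.4  1.9] M [-0.85  0.22  0.  ] t 21.7 gap 0.145
  e [-0.1 -0.6 -0.1] F [ 0.7 -4.7 -0.8] M [-0.72 -0.07  0.08] t 22.15 gap 0.14
  e [-0.3 -0.5 -0.3] F [ 0.2 -3.4 -2.6] M [-0.52 -0.28  0.07] t 22.6 gap 0.141
  e [-0.2  0.1 -0.1] F [ 0.1 -1.1 -4.6] M [ 0.55 -0.11  0.02] t 23.27 gap 0.141
  e [ 0.   0.  -0.1] F [-0.3 -0.7 -5.4] M [ 0.74  0.05 -0.02] t 23.77 gap 0.138
  e [ 0.1 -0.4  0.1] F [ 1.3 -2.2 -2.6] M [ 0.03 -0.29  0.03] t 24.27 gap 0.141
  e [0.  0.2 0. ] F [ 2.1  0.1 -2. ] M [ 0.36 -0.44  0.01] t 24.74 gap 0.141
  e [ 0.8 -0.   0.5] F [ 4.1 -2.1  3.5] M [-0.23 -0.62 -0.04] t 25.2 gap 0.149
flat [ 470.8 -155.8   91. ] planned c [ 470.  -155.9] h 0.024 tcp yaw 0.026 F [ 4.2 -4.   5.1] t 25.35
[-43.80606419  -0.70836337] 0.23221091396283108
```

View pics/w3.png

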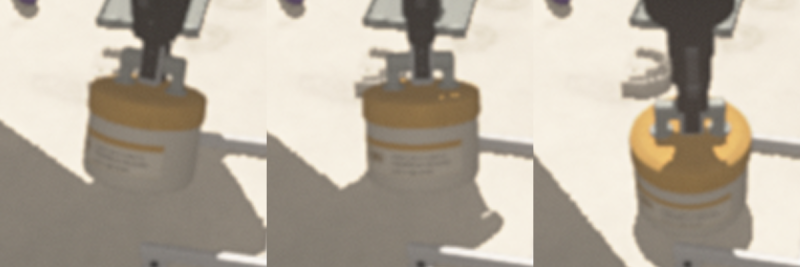

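```bash
python3 - <<'E'
from walk import *
c=np.array([470.4,-155.9]);h=.025
x=plan(c,h,2,-1); print(x)
c,h=step(c,h,-1,BY+x[0],91,0,fn="w4",lift=-.6,tilt=.46); print(rel(c),h-BY)
crop("side",220,400,140,320,3.3,"w4c.png"); 
E
python3 -c "
import cv2,numpy as np
cv2.imwrite('pics/w4.png',cv2.resize(np.hstack([cv2.imread(f'pics/w4{k}.png')[150:550,30:430]for k in'abc']),(800,267),interpolation=cv2.INTER_AREA))"
```

```text
[-0.18598669  0.19335986]
  e [-0.9  1.1 -0.2] F [ 0.8  4.3 -0.1] M [ 0.63 -0.12  0.01] t 25.87 gap 0.144
  e [-0.8  1.  -0.3] F [-0.4  3.   2.7] M [ 0.71 -0.12 -0.01] t 26.3 gap 0.143
  e [-0.6  1.  -0.3] F [-1.3  4.8  0.7] M [0.63 0.07 0.  ] t 26.74 gap 0.142
  e [-0.1 -0.2 -0. ] F [-0.3  1.3 -4.2] M [-0.24  0.15  0.04] t 27.38 gap 0.148
  e [ 0.1 -0.2 -0. ] F [ 0.6 -0.4 -3.9] M [-0.67  0.23 -0.01] t 27.96 gap 0.141
  e [ 0.1  0.5 -0. ] F [-0.1  1.8 -4.3] M [0.01 0.09 0.  ] t 28.46 gap 0.141
  e [-0.1 -0.2 -0.1] F [ 0.4  2.2 -4. ] M [ 0.23  0.06 -0.02] t 28.93 gap 0.138
  e [ 0.4 -1.   0.5] F [ 0.6 -3.1 -0.1] M [-0.28 -0.13 -0.01] t 29.38 gap 0.143
flat [ 492.7 -161.2   90.8] planned c [ 492.3 -160. ] h -0.394 tcp yaw -0.395 F [ 1.9 -3.5  4.5] t 29.5333
[-21.17038546  -0.05507414] -0.18598668909311541
```

View pics/w4.png

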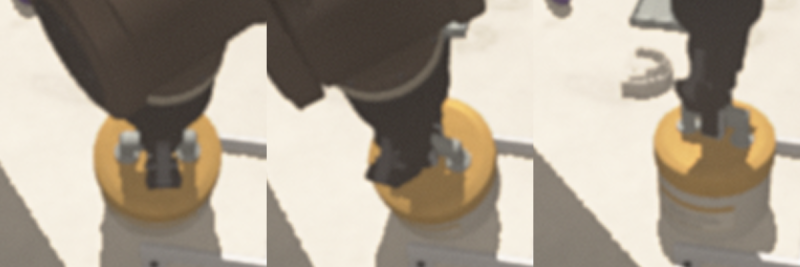

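View pics/w4c.png

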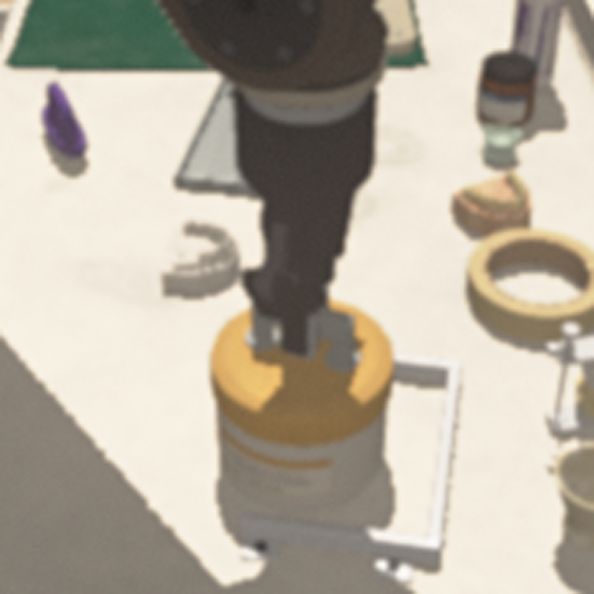

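```bash
python3 - <<'E'
from walk import *
print(proj('side',[492.5,-160.6,85]))
c=np.array([492.5,-160.6]);h=-.394
x=plan(c,h,1,1); x=[.19]; print(x,rel(roll(c,h,[BY+x[0]],1)[0][0]))
c,h=step(c,h,1,BY+x[0],91,0,fn="w5",lift=-.6,tilt=.46); print(rel(c),h-BY)
crop("side",220,400,140,320,3.3,"w5c.png"); 
E
```

```text
[312.09170823 245.22551381]
[0.19] [-0.82453058 -0.57307501]
  e [ 0.  -0.   0.1] F [-0.8 -4.5  2.6] M [-0.73  0.03 -0.03] t 30.03 gap 0.141
  e [-0.2 -0.2 -0.2] F [ 0.6 -3.4  0.4] M [-0.47 -0.18  0.03] t 30.49 gap 0.14
  e [-0.3 -0.3 -0.3] F [ 1.  -3.4 -0.8] M [-0.16 -0.39  0.08] t 30.95 gap 0.144
  e [-0.3 -0.  -0.1] F [-0.3 -2.1 -4.5] M [ 0.45 -0.17  0.06] t 31.61 gap 0.143
  e [-0.  -0.  -0.1] F [-0.4 -0.2 -3.7] M [ 0.66 -0.07 -0.03] t 32.08 gap 0.148
  e [ 0.  -0.4  0. ] F [ 1.  -1.3 -2.4] M [-0.02 -0.31  0.05] t 32.59 gap 0.144
  e [0.  0.3 0. ] F [ 1.1  0.1 -1.3] M [ 0.35 -0.25  0.02] t 33.06 gap 0.143
  e [ 0.9 -0.   0.6] F [ 3.2 -3.6  4.4] M [-0.32 -0.61 -0.08] t 33.52 gap 0.142
flat [ 512.9 -164.6   91. ] planned c [ 512.1 -164.7] h -0.018 tcp yaw -0.017 F [ 4.1 -4.4  4.7] t 33.6667
[-0.82453058 -0.57307501] 0.19
```

View pics/w5c.png

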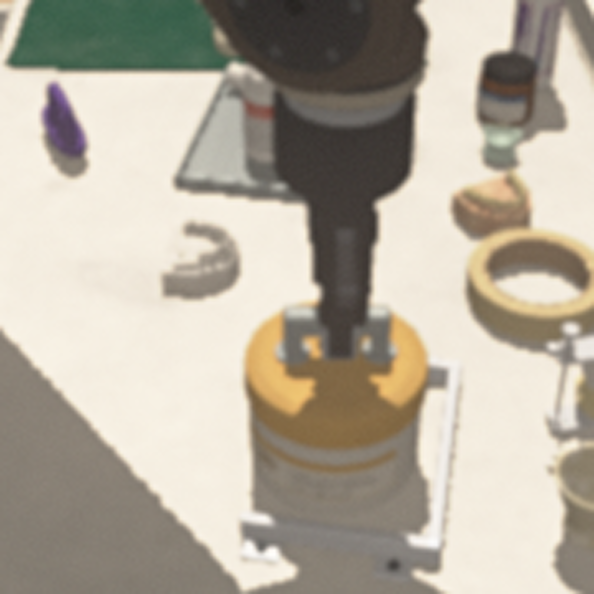

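```bash
python3 - <<'E'
from meas import *
from walk import rel
grip(1.0); wait(.2); print(get_state()['wrist_force'],get_state()['finger_gap'])
line_to([512.9,-164.6,160],feed=80); line_to([512.9,-164.6,230],feed=200)
goto([470,60,260],dq(0.3)); wait(.3); print(get_state()['clock'])
im=crop("top",340,440,165,295,4.6,"t8.png"); cv2.imwrite("pics/t8f.png",im[:,:,::-1])
i2=crop("side",220,400,140,320,3.3,"s8.png")
c=lid(im) 
P=np.array([onz("top",p,85) for p in c[:,0]]).astype(np.float32)[:,:2]; print(cv2.minEnclosingCircle(P),rel(np.array(cv2.minEnclosingCircle(P)[0])),cv2.boundingRect(c))
E
```

```text
[ 0.6785439   0.13800923 -0.64932245] 0.9995760351932202
37.35Traceback (most recent call last):
  File "<stdin>", line 9, in <module>
cv2.error: OpenCV(4.12.0) /io/opencv/modules/imgproc/src/shapedescr.cpp:201: error: (-215:Assertion failed) count >= 0 && (depth == CV_32F || depth == CV_32S) in function 'minEnclosingCircle'
```

View pics/t8.png

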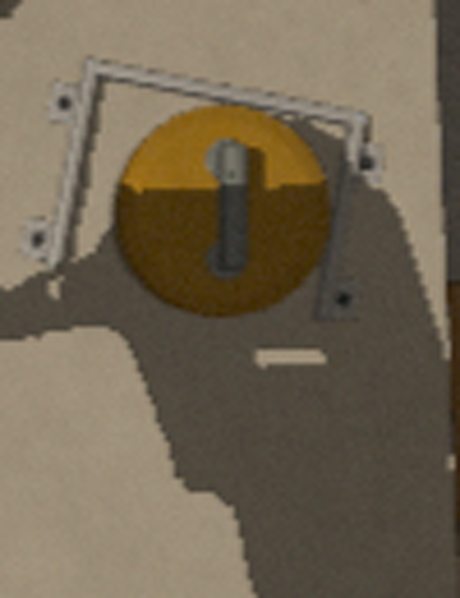

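View pics/s8.png

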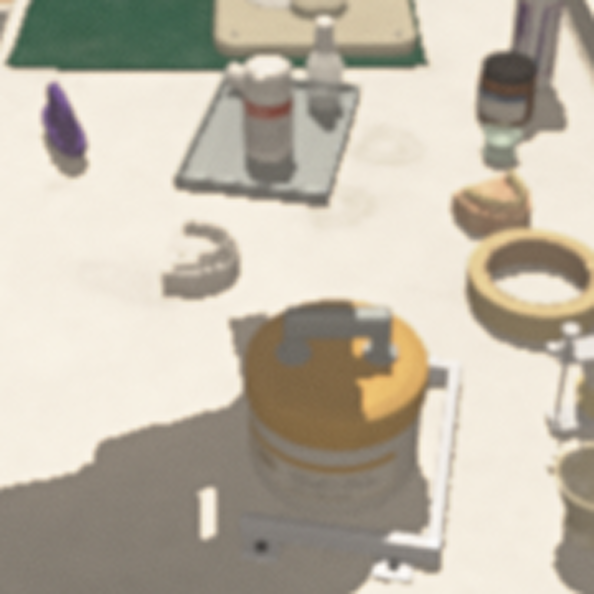

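View pics/t8f.png

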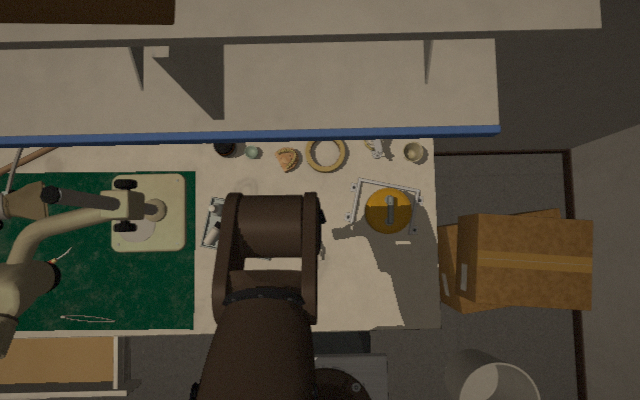

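```bash
python3 - <<'E'
from walk import *
im=cv2.imread("pics/t8f.png")
hsv=cv2.cvtColor(im,cv2.COLOR_BGR2HSV); m=cv2.inRange(hsv,(10,150,40),(30,255,255)); m[:,:360]=0;m[:,420:]=0;m[:175]=0;m[245:]=0
m=cv2.morphologyEx(m,cv2.MORPH_OPEN,np.ones((3,3),np.uint8))
c=cv2.convexHull(max(cv2.findContours(m,cv2.RETR_EXTERNAL,cv2.CHAIN_APPROX_NONE)[0],key=cv2.contourArea))
P=np.array([onz("top",p,85)[:2] for p in c[:,0]],np.float32); (cc,r)=cv2.minEnclosingCircle(P); print(cc,r,rel(np.array(cc)))
E
```

```text
(512.4263305664062, -162.9819793701172) 56.2991828918457 [-0.83348026  1.17114715]
```

```bash
python3 - <<'E'
from plant import *
print(get_state()['wrist_force'],get_state()['clock']); print(sign_off())
E
```

```text
[ 0.05080888 -0.96769825  0.53084054] 37.45
the job is handed in; nothing more can be done
None
```

The powder bottle is standing on the tray and the drum is standing in the bay. I handed the job in at about 37.5 s of the 72 s allowed; no verdict is reported, so what follows is from my own checks.

**What I did:** I gripped the bottle in the bay and set it down on the free part of the tray. I then gripped the drum's handle and walked it in with five alternating tips of about 26° (left, right, left, right, left), setting it flat after each swing.

**Last checks:**
- **Drum position:** the top camera puts it at about x = −0.8 mm, y = +1.2 mm in the bay frame. The lid radius measured 56.3 mm against the stated 56 mm. The arm's own position reading agreed within about 2 mm.
- **Drum standing:** both views show it apparently flat inside the rails. I did not measure its final tilt.
- **Bottle and casts:** in the side view the bottle is upright in the tray, and neither cast has visibly moved. I checked these by eye only.
- **Robot:** it stands clear of everything, with the wrist force near zero.

**What disagreed:**
- **First swing:** the wrist carried nearly all of the drum's weight (about 7 N), so the left foot was hovering less than about 0.4 mm off the bench. I lowered the hold by 0.6 to 0.7 mm, and the foot bore part of the weight from then on.
- **Tip angle:** I confirmed the first and third tips only from how flat the lid looked in the side view, and did not measure the angle directly on any tip.
- **Set-downs:** from the second swing on, the arm ended 0.9 to 1.7 mm from the planned position, with side forces of about 4 to 6 N. I re-planned from the actual pose each time.

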